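# Load a handheld transmitter from its charging dock into a shielded test fixture

## Task

Swing the lid of the grey clamshell test fixture fully open, then draw the orange transmitter out of its slanted charging dock and lay it flat, keys up, on the bench top, because held by its black antenna end it cannot go between the coupler cheeks. Take it again by the middle and seat it gently and fully home in the fixture's nest, keys up, with the antenna end in the copper coupler on the hinge side, then let go and swing the lid fully shut. Leave the other things on the bench where they are.

Things in the scene. Friction and masses are not known exactly. Their poses are not given: they have to be found in the camera images.
- transmitter: orange handheld transmitter with black antenna end, box 120 (x) x 34 (y) x 24 (z) mm, about 0.11 kg, balance at its middle. Origin: centre of its underside; +x towards the antenna end, z out of the face with the keys. A stub 11 mm thick stands out 14 mm more from the +x end. Starts in the dock, keys up, x rising 35 deg from level; its lower 67 mm are in the slot, 53 mm stand out
- tx_antenna_end (a point): point on the transmitter: middle of the lower edge of its antenna end face (60 mm along +x from its origin, on the underside), axes as the transmitter
- tx_foot_end (a point): point on the transmitter: middle of the lower edge of its foot end face (60 mm along -x from its origin, on the underside), axes as the transmitter
- dock: white slanted charging dock on a black foot 118 x 86 x 14 mm, fixed. Origin: centre of its underside; +x is level, the way the transmitter leans (slot mouth). The slot, closed all round with 1 to 2 mm play, rises along +x at 35 deg; the transmitter is drawn straight out along its own x and is free after 67 mm. Its housing is 52 mm wide and 31 mm high over the slot floor
- dock_mouth (a point): point on the slot floor at the mouth of the dock's slot, at mid width, axes as the dock; nothing of the dock stands beyond it beside the transmitter
- fixture: grey shielded clamshell test fixture, base 185 (x) x 150 (y) mm, fixed. Origin: centre of its underside; +x towards the hinge, -x to the front with the lid handle. Its flat deck is 22 mm over the bench, with a rim 6 mm wide and 8 mm high round it. In the nest the transmitter lies along +x with its underside on the deck. From x = -40 to 30 mm the deck is clear, so fingers fit beside its middle
- nest_antenna_end (a point): point on the deck where tx_antenna_end comes to lie (x = 60 mm in the fixture), axes as the fixture. Here stand two copper-coloured coupler cheeks (x = 30 to 64 mm, 37 mm apart, 48 mm high over the deck, flared outwards over the top 12 mm) and behind them, at x = 62 mm, an end wall 24 mm high with a flared top and a slot for the stub
- nest_foot_end (a point): point on the deck where tx_foot_end comes to lie (x = -60 mm in the fixture), axes as the fixture. Here stands a black contact block (x = -40 to -70 mm, 37 mm wide inside, end wall at x = -61.5 mm, 14 mm high over the deck and flared up to 24 mm). Play in the nest is 1 to 2 mm each way
- lid (a joint): angle of the fixture's lid in rad: 0 shut, 1.70 fully open (standing up, 97 deg). Stiff friction hinge: the lid stays where it is left; 3 to 6 N at the handle move it. The lid is a shell 185 x 150 mm, 50 mm deep, with a hold-down pad inside that ends about 2 mm above the seated transmitter
- lid_handle (a point): middle of the lid's handle, a round steel bar 10 mm thick, 84 mm long along the fixture's y, 40 mm off the lid's front wall on two end arms (35 mm gap between bar and wall, open above and below). Moves with the lid: shut, it is 132.5 mm in front of the fixture's middle and 56 mm over the bench; open, it points up and is the lid's topmost part
- lid_hinge (a point): middle of the lid's hinge line, which runs along the fixture's y: 92.5 mm along +x from the fixture's middle, 30 mm over the bench; the handle bar turns round it at 226.5 mm radius
- multimeter: bystander: black and yellow multimeter lying on the bench, 146 x 76 x 47 mm, origin under its middle; leave it alone
- tape_black: bystander: roll of black tape lying flat, 62 mm across, 19 mm high, origin under its middle; leave it alone
- side_cutters: bystander: red side cutters lying on the bench, 139 mm long, origin under the middle; leave it alone
- block_battery: bystander: black and orange block battery, 52 x 27 x 18 mm, origin under its middle; leave it alone
- trim_tool: bystander: small blue screwdriver, 115 mm long, origin under its middle; leave it alone
- solder_reel: bystander: reel of solder wire standing on its flange, 60 mm across, 46 mm high, origin under its middle; leave it alone

How it is judged:
On the way, in this order (a step that is already met when the one before it is completed fails the run):
1. the lid has been swung fully open (past 1.4 rad) (value of joint lid above 1.4 rad), for 0.2 s.
2. the transmitter lies flat on the bench top, keys up, let go and at rest (angle between transmitter's own z axis and vertical below 0.12 rad and height (world z) of transmitter below 0.008 m and contact force between the fingers and transmitter below 0.1 N and linear speed of transmitter below 0.02 m/s), for 0.2 s.
3. the transmitter is seated in the nest, antenna end in the coupler, and let go (distance between tx_antenna_end and nest_antenna_end below 0.006 m and distance between tx_foot_end and nest_foot_end below 0.006 m and angle between transmitter's own z axis and vertical below 0.1 rad and contact force between the fingers and transmitter below 0.1 N and linear speed of transmitter below 0.02 m/s), for 0.2 s.
At the end, for the whole second after the job is handed in: The transmitter lies at rest in the nest, keys up (within 0.1 rad), both its end points within 6 mm of the nest's matching points, and the lid is shut (lid angle under 0.04 rad) (distance between tx_antenna_end and nest_antenna_end below 0.006 m and distance between tx_foot_end and nest_foot_end below 0.006 m and angle between transmitter's own z axis and vertical below 0.1 rad and linear speed of transmitter below 0.02 m/s and value of joint lid below 0.04 rad); the robot touches nothing.
It fails at once if the transmitter is forced or dropped into the fixture (over 40 N between them) (contact force between transmitter and fixture above 40 N).
It fails at once if a bystander (multimeter, black tape, side cutters, block battery, blue screwdriver, solder reel) is moved more than 30 mm (distance of any of multimeter, tape_black, side_cutters, block_battery, trim_tool, solder_reel from where it was at the start of the episode above 0.03 m).
It also fails if it takes over 72 s, if anything falls off the work surface, if the arm or the gripper's body presses on something with over 40 N, if the wrist force passes 120 N, or if a joint passes its speed limit or range.

## Robot

A 6-joint arm with a two-finger parallel gripper is mounted at the origin on a cart in front of the work surface, level with it; the furniture and walls round the work are solid. World frame = base frame: x ahead of the robot, y to its left, z up, the work surface at z = 0. Lengths are in m, angles in rad, forces in N, time in s.
With the tool pointing down it reaches from about 0.4 to 0.825 m from the base axis. Payload 7 kg.
Tool frame: the origin (TCP) lies midway between the tips of the shut fingers; the grasp point (between the pads) lies 19 mm behind it (grip_point_offset is the distance from the TCP to the grasp point, in m); z points along the fingers, y is the line along which they close (so a half turn about z gives the same grasp; the last joint's range is limited). The gripper opens to 88 mm and grips with 3 to 60 N. Pads are 19 mm wide; open, the fingers measure 130 mm over their backs; the gripper's body (78 mm by 193 mm) begins 47 mm behind the grasp point.
Start: joints at [-0.901, 0.359, 0.012, 0, -1.224, -0.288], TCP at [0.251, -0.626, 0.227] pointing down, gripper open.
Joint ranges: [-3.07, 3.07], [-1.43, 2.12], [-1.02, 1.25], [-3.03, 1.67], [-3.05, -0], [-3.03, 3.03]. Speed limits (rad/s): [2.39, 2.39, 3.01, 3.14, 3.14, 3.14].

## Interface

Orientations are given as [roll, pitch, yaw] about the fixed x, y, z axes, in that order (R = Rz(yaw) Ry(pitch) Rx(roll)).
In Python, from station import get_state, grab_frame, camera_params, job_done, grip_point_offset gives the robot as it stands.
- The arm moves only by the shell command python3 -m creep 'ROWS' [FORCE]. ROWS is JSON, a list that holds one entry, the list of rows, each a list of 7 numbers: the finger opening in cm, from 0 to 8.76, then the shift along the tool's x, y, z in cm, then the turn, a rotation vector about the tool's x, y, z in rad. In form: [[[fingers, tx, ty, tz, wx, wy, wz], ...]]. A call has 1 to 20 rows; each row is the pose to reach, as a shift and turn from the pose commanded when the call began, along the tool's axes at that moment; what a row does not reach only later rows make up. A row lasts 1/8 s, in which the tool goes at most 62.5 mm and 10.7 degrees, less where a joint would pass 70% of its speed; a pose out of reach is approached as far as the arm can. A call with a gripper value outside its range is refused whole. The fingers move at their own pace and stop on an object; FORCE is the grip in N (left out, the last holds). Time passes only in rows, so rows that repeat a pose let the fingers close. It gives the time, the measured TCP pose, the force, the opening and the grip force at its end, in the units of the state.
- get_state(): the state, without advancing time (a new reading comes with each control period).
- grab_frame(name): name is "side" or "top"; returns the picture (480x640x3 uint8, blue, green, red); there is no depth.
- camera_params(name): a dict with "vertical_fov" (degrees; the focal length in pixels is half the picture's height over the tangent of half this angle, whatever the lens; pixels are square), "cx", "cy" (the principal point, pixels), "k1" (the pictures are not rectified: a ray, as slopes to the right and down, at radius r is drawn at 1 + k1 r^2 times it, then the intrinsics apply), "view" (4x4, takes a point from world to camera coordinates). Camera axes: x right, y down, z forward; pixel columns grow to the right and rows downward; lengths in m; the calibration is good to about 2 mm. A picture is of the moment at which its call begins. camera_params takes no time and is no camera call.
- job_done(): hands the job in; it is judged then, once.
The state is a dict: "t": time; "q": joint angles; "qd": joint speeds; "joint_efforts": joint torques, N m; "eef_pos": TCP position; "ee_rot": TCP orientation; "force": force on the tool from outside, world axes, zero at the start; "moment": the same for the moment, N m; "width": finger opening in m; "gripper_force": force on a finger pad.
Only numpy, scipy, OpenCV 4.12 (cv2) and the standard library are available. Lean on these libraries where they do the work, as an engineer would, in place of code of your own. Each camera call takes 0.05 s, during which the arm holds its last target. There are 200 camera calls.

## Working session

There is one attempt and no reset: what is moved stays moved. The work goes in short steps, Python scripts to look and compute and a shell command to move; the robot and the scene stay as the last step left them, time stands still between calls to the robot, and variables do not carry over. Pictures are saved under pics/ and viewed, at most 10 in all, crops included, and the job is handed in when it is done.

```bash
ls; mkdir -p pics; python3 - <<'E'
from station import *
import cv2,numpy as np
for n in("side","top"):
    im=grab_frame(n);cv2.imwrite(f"pics/{n}0.png",im)
    p=camera_params(n);print(n,p)
s=get_state();print(s,grip_point_offset)
E
```

```text
pics
side {'vertical_fov': 46.911164266036195, 'cx': 320.91250625034763, 'cy': 235.6760288282926, 'k1': -0.1172597097602849, 'view': array([[-0.92136224, -0.38814205,  0.02091338,  0.47530949],
       [-0.26327603,  0.58356696, -0.76820267,  0.1465101 ],
       [ 0.2859674 , -0.71329892, -0.63986506,  1.06132008],
       [ 0.        ,  0.        ,  0.        ,  1.        ]])}
top {'vertical_fov': 44.96692809173982, 'cx': 320.10623875821784, 'cy': 239.76414606101167, 'k1': -0.007628178211943137, 'view': array([[-0.02301889, -0.99970201,  0.00812524,  0.0782532 ],
       [-0.98918899,  0.02159792, -0.14504713,  0.50296288],
       [ 0.14482842, -0.01137623, -0.98939138,  1.10974335],
       [ 0.        ,  0.        ,  0.        ,  1.        ]])}
{'t': 0.1, 'q': array([-9.00866792e-01,  3.59331769e-01,  1.11727375e-02, -2.95652456e-04,
       -1.22407636e+00, -2.88098724e-01]), 'qd': array([ 0.0024953 , -0.00177443,  0.00155012,  0.00186313, -0.00288896,
       -0.00036834]), 'joint_efforts': array([ 6.30781269e-04, -5.84163630e+01,  2.93752688e+01,  7.01553673e+00,
        1.01409119e-02, -9.36079937e-05]), 'eef_pos': array([ 0.25133866, -0.62601273,  0.2257177 ]), 'ee_rot': array([ 3.14013392e+00, -1.42425433e-04, -2.75986241e+00]), 'force': array([-0.418849  , -0.20365232, -0.26171409]), 'moment': array([-0.00836011,  0.00086203,  0.0138793 ]), 'gripper_force': 0.0, 'width': 0.0875105436121825} 0.0188
```

View pics/side0.png

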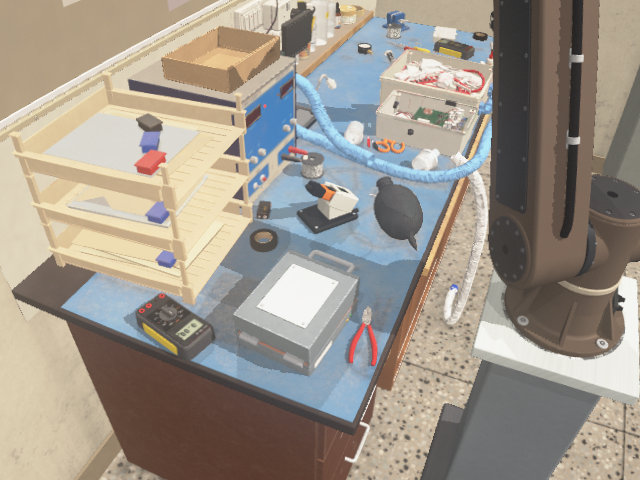

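View pics/top0.png

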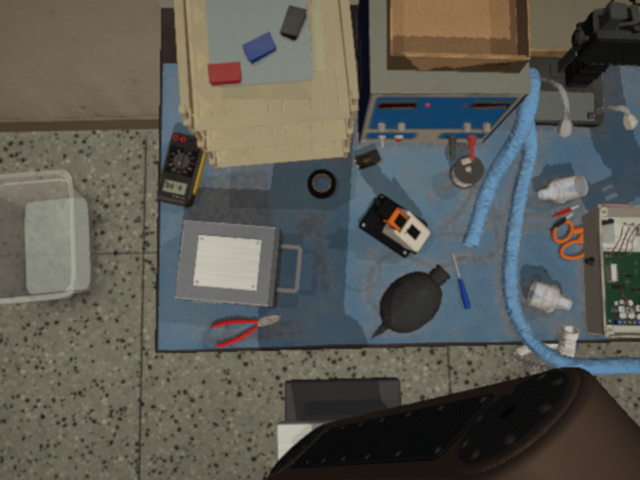

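The side view shows the dock at (333,205) with the antenna at about (315,187), leaning up-left, and the shut fixture at (297,305). In the top view the fixture is at (228,263) with its handle at (290,268), pointing to -y, and the dock is at (397,225). I'll enlarge both views.

```bash
cat > h.py <<'E'
import numpy as np,cv2
from scipy.spatial.transform import Rotation as R
from station import *
def K(p):
    f=240/np.tan(np.radians(p["vertical_fov"]/2)); return np.array([[f,0,p["cx"]],[0,f,p["cy"]],[0,0,1]])
def ray(n,uv):
    p=camera_params(n);V=p["view"];d=cv2.undistortPoints(np.array([[uv]],float),K(p),np.array([p["k1"],0,0,0.]))[0,0]
    return -V[:3,:3].T@V[:3,3], V[:3,:3].T@np.array([d[0],d[1],1])
def onz(n,uv,z):
    o,d=ray(n,uv);return o+d*(z-o[2])/d[2]
def tri(a,b):
    (o1,d1),(o2,d2)=ray("top",a),ray("side",b)
    t=np.linalg.lstsq(np.c_[d1,-d2],o2-o1,rcond=None)[0];x,y=o1+t[0]*d1,o2+t[1]*d2
    return (x+y)/2,np.linalg.norm(x-y)
def proj(n,P):
    p=camera_params(n);V=p["view"];return cv2.projectPoints(np.atleast_2d(np.array(P,float)),cv2.Rodrigues(V[:3,:3])[0],V[:3,3],K(p),np.array([p["k1"],0,0,0.]))[0][:,0]
def tool():
    s=get_state();return s["eef_pos"],R.from_euler("xyz",s["ee_rot"])
def goto(pos,rot):
    "shift in cm along tool axes and rotvec in tool axes from measured pose"
    p,r=tool();rel=r.inv()*rot
    return np.round(r.inv().apply(np.array(pos)-p)*100,2),np.round(rel.as_rotvec(),3)
def frame(z,y):
    "rotation with tool z along z, tool y near y"
    z=np.array(z,float)/np.linalg.norm(z);y=np.array(y,float);y-=z*(y@z);y/=np.linalg.norm(y)
    return R.from_matrix(np.c_[np.cross(y,z),y,z])
E
python3 - <<'E'
import cv2,numpy as np
a=cv2.imread("pics/top0.png");b=cv2.imread("pics/side0.png")
A=cv2.resize(a[180:280,350:450],None,fx=4,fy=4,interpolation=2)
B=cv2.resize(b[165:245,285:365],(400,400),interpolation=2)
C=cv2.resize(a[210:320,165:315],(400,293),interpolation=2)
cv2.imwrite("pics/c1.png",np.hstack([A,B]))
E
```

```text
(no output)
```

View pics/c1.png

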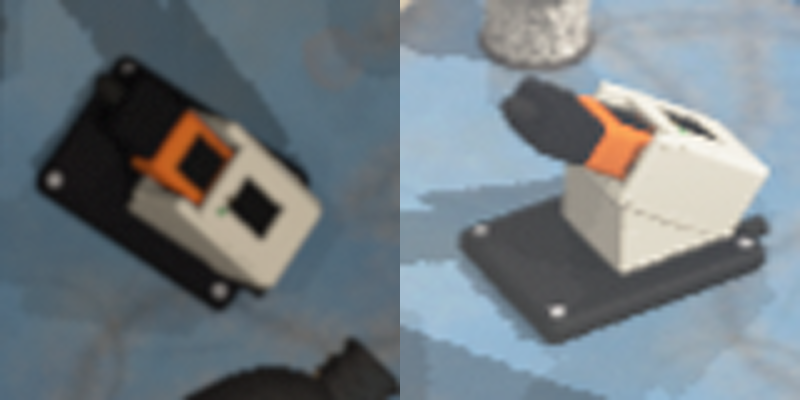

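Top crop: the foot's screws are at (382,197), (364,225) and (404.5,252.5) in image pixels. Side crop: they are at (301,211), (316,227) and (354,213). Next is the fixture close-up.

```bash
python3 - <<'E'
from h import *
for a,b in (((382,196.8),(301,211.2)),((363.75,224.75),(316.4,227.2)),((404.5,252.5),(354,213.4))):
    print(onz("top",a,.014),onz("side",b,.014),tri(a,b))
a=cv2.imread("pics/top0.png");b=cv2.imread("pics/side0.png")
A=cv2.resize(a[210:320,165:315],(600,440),interpolation=2)[:, :600]
B=cv2.resize(b[235:385,225:375],(400,400),interpolation=2)
A=cv2.resize(a[210:310,170:310],(400,286),interpolation=2);A=np.vstack([A,np.zeros((114,400,3),np.uint8)])
cv2.imwrite("pics/c2.png",np.hstack([A,B]))
E
```

```text
[ 0.59364961 -0.06155391  0.014     ] [ 0.59165617 -0.06170477  0.014     ] (array([ 0.59274358, -0.06182814,  0.01383368]), np.float64(0.0019222336179518667))
[ 0.53664608 -0.02234559  0.014     ] [ 0.53655674 -0.02265072  0.014     ] (array([ 0.53651962, -0.02234454,  0.01425917]), np.float64(0.00016821181616770903))
[ 0.47827034 -0.10244244  0.014     ] [ 0.47802169 -0.10421183  0.014     ] (array([ 0.47776051, -0.10228356,  0.01550218]), np.float64(0.0006729669347303707))
```

View pics/c2.png

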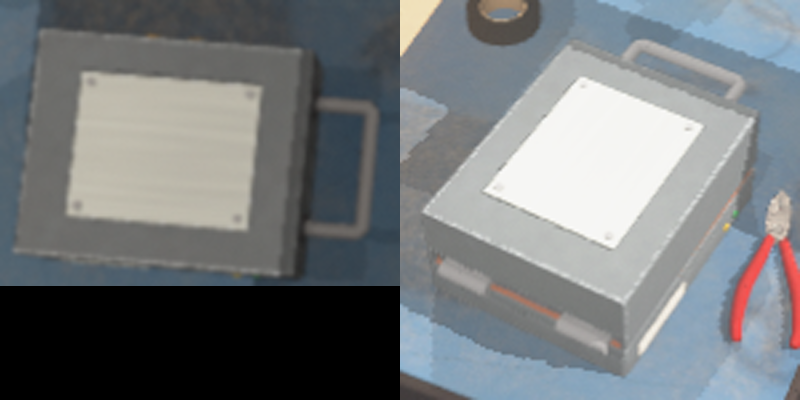

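The lid's top corners and handle are clearly seen. Triangulating them next.

```bash
python3 - <<'E'
from h import *
T=lambda x,y:(170+x*.35,210+y*.35)
S=lambda x,y:(225+(x-400)*.375,235+y*.375)
c=[]
for n,a,b in (("hx",(40,30),(424,212)),("h-x",(15,252),(625,301)),("f+x",(305,50),(570,44)),("f-x",(297,275),(754,117)),("bar+",(373,103),(637,43)),("bar-",(364,233),(742,79))):
    X,e=tri(T(*a),S(*b));c.append(X);print(n,X.round(4),round(e,4),onz("top",T(*a),.056 if "bar" in n else .082).round(4))
c=np.array(c)
print(c[:4].mean(0),np.linalg.norm(c[0]-c[1]),np.linalg.norm(c[0]-c[2]))
for d in (c[0]-c[2],c[1]-c[3],):print(np.degrees(np.arctan2(d[1],d[0])))
for d in (c[0]-c[1],c[2]-c[3],c[4]-c[5]):print(np.degrees(np.arctan2(d[1],d[0]))+90)
E
```

```text
hx [0.5407 0.3261 0.0793] 0.0009 [0.5406 0.3256 0.082 ]
h-x [0.3939 0.3406 0.0811] 0.0006 [0.3936 0.3403 0.082 ]
f+x [0.522  0.1489 0.086 ] 0.0012 [0.5233 0.1494 0.082 ]
f-x [0.3765 0.1571 0.0782] 0.0038 [0.3745 0.1564 0.082 ]
bar+ [0.4886 0.105  0.0637] 0.0011 [0.4902 0.1054 0.056 ]
bar- [0.4023 0.1128 0.0666] 0.0012 [0.4024 0.113  0.056 ]
[0.45828095 0.24318747 0.08115556] 0.1474945545833171 0.17824549302235934
83.97688913055141
84.58236368449356
84.33450240254378
86.77011340208415
84.8446327536623
```

```bash
python3 - <<'E'
from h import *
fx=np.array([np.cos(np.radians(84.6)),np.sin(np.radians(84.6)),0])
r=frame((0,0,-1),fx)
print(goto((.44,-.30,.235),r),goto((.446,.109,.18),r),goto((.446,.109,.042),r))
E
```

```text
(array([-29.65,  23.23,  -0.9 ]), array([ 0.001, -0.   ,  0.476])) (array([-45.45,  60.95,   4.65]), array([ 0.001, -0.   ,  0.476])) (array([-45.45,  60.93,  18.45]), array([ 0.001, -0.   ,  0.476]))
```

```bash
python3 -m creep '[[[2.6,-5,4,-1,0,0,0.1],[2.6,-10,8,-1,0,0,0.2],[2.6,-15,12,-1,0,0,0.3],[2.6,-20,16,-1,0,0,0.4],[2.6,-25,20,-1,0,0,0.476],[2.6,-29.6,23.5,-1,0,0,0.476],[2.6,-32,29,-1,0,0,0.476],[2.6,-34.5,34.5,-1,0,0,0.476],[2.6,-37,40,-1,0,0,0.476],[2.6,-39.5,46,0,0,0,0.476],[2.6,-42,52,2,0,0,0.476],[2.6,-44,57,4,0,0,0.476],[2.6,-45.4,60.9,6,0,0,0.476],[2.6,-45.4,60.9,8,0,0,0.476],[2.6,-45.4,60.9,8,0,0,0.476],[2.6,-45.4,60.9,8,0,0,0.476]]]' 25; python3 - <<'E'
from h import *
b=grab_frame("side");a=grab_frame("top")
cv2.imwrite("pics/c3.png",np.hstack([cv2.resize(a[200:330,200:330],(400,400)),cv2.resize(b[215:345,270:400],(400,400))]))
fx=np.array([np.cos(np.radians(84.6)),np.sin(np.radians(84.6)),0])
print(goto((.446,.109,.042),frame((0,0,-1),fx)),proj("side",tool()[0]))
E
```

```text
t: 2.1
eef_pos: [0.4462, 0.1077, 0.1472]
ee_rot: [3.142, 0.0, 3.047]
force: [-0.4, -0.3, 0.3]
width: 0.0259
gripper_force: 0.0
(array([ 0.07,  0.12, 10.55]), array([ 0.001,  0.001, -0.001])) [[334.64872551 223.99754512]]
```

View pics/c3.png

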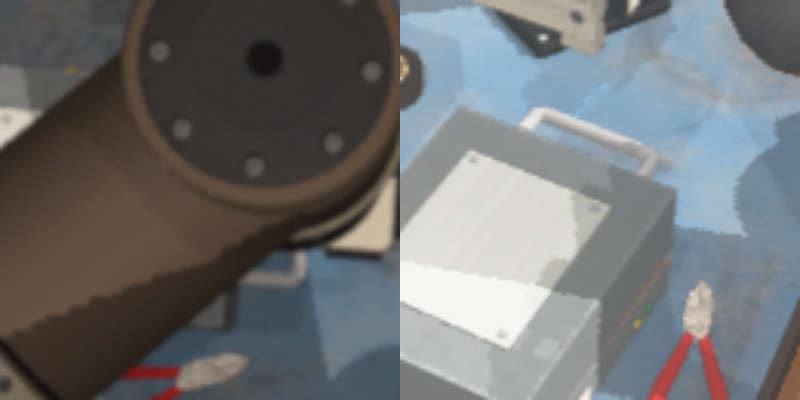

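The fingers sit above the bar as planned: their tip is at crop (580,40) and the bar runs from (535,112) to (650,155). Descend and grip.

```bash
python3 -c "
from h import *
print(onz('side',(332.4,258.2),.056))"; python3 -m creep '[[[2.6,0,0.1,3,0,0,0],[2.6,0,0.1,6,0,0,0],[2.6,0,0.1,8,0,0,0],[2.6,0,0.1,9.5,0,0,0],[2.6,0,0.1,10.5,0,0,0],[2.6,0,0.1,10.5,0,0,0]]]'
```

```text
[0.45010376 0.10124078 0.056     ]
t: 2.95
eef_pos: [0.446, 0.1086, 0.0415]
ee_rot: [-3.141, -0.0, 3.047]
force: [0.2, 0.1, -0.4]
width: 0.026
gripper_force: 0.0
```

```bash
python3 -m creep '[[[0.5,0,0,0,0,0,0],[0.5,0,0,0,0,0,0],[0.5,0,0,0,0,0,0],[0.5,0,0,0,0,0,0],[0.5,0,0,0,0,0,0]]]' 25; python3 - <<'E'
from h import *
p,r=tool()
fx=np.array([np.cos(np.radians(84.6)),np.sin(np.radians(84.6)),0])
H=p+[0,0,.0145]+fx*.2252;H[2]=.030
a0=np.arctan2(.026,.225)
def bar(f):return H+.2265*(-np.cos(a0+f)*fx+np.sin(a0+f)*np.array([0,0,1]))
for f in np.arange(0,1.71,.1): print(round(f,2),np.round(r.inv().apply(bar(f)-bar(0))*100,1))
E
```

```text
t: 3.58
eef_pos: [0.4465, 0.1097, 0.0419]
ee_rot: [3.14, 0.001, 3.048]
force: [-0.5, 5.4, -0.2]
width: 0.0091
gripper_force: 25.0
0.0 [0. 0. 0.]
0.1 [-0.   0.4 -2.2]
0.2 [-0.   1.  -4.4]
0.3 [-0.   1.8 -6.5]
0.4 [-0.   2.8 -8.6]
0.5 [ -0.    4.  -10.5]
0.6 [ -0.    5.4 -12.2]
0.7 [ -0.    7.  -13.9]
0.8 [ -0.    8.7 -15.3]
0.9 [ -0.   10.6 -16.6]
1.0 [ -0.   12.6 -17.7]
1.1 [ -0.   14.6 -18.6]
1.2 [ -0.   16.8 -19.3]
1.3 [ -0.   19.  -19.7]
1.4 [ -0.   21.3 -20. ]
1.5 [ -0.   23.5 -20. ]
1.6 [ -0.   25.8 -19.8]
1.7 [ -0.   28.  -19.3]
```

```bash
python3 -m creep '[[[0.5,0,0.4,-2.2,0,0,0],[0.5,0,1.0,-4.4,0,0,0],[0.5,0,1.8,-6.5,0,0,0],[0.5,0,2.8,-8.6,0,0,0],[0.5,0,4,-10.5,0,0,0],[0.5,0,5.4,-12.2,0,0,0],[0.5,0,7,-13.9,0,0,0],[0.5,0,8.7,-15.3,0,0,0]]]' 25
```

```text
t: 4.58
eef_pos: [0.4557, 0.2011, 0.1926]
ee_rot: [3.133, 0.002, 3.047]
force: [18.4, 21.4, -38.9]
width: 0.009
gripper_force: 25.0
```

```bash
python3 -m creep '[[[0.5,0,0.1,0.1,0,0,0],[0.5,0,0.2,0.2,0,0,0]]]' 6; python3 - <<'E'
from h import *
b=grab_frame("side")
cv2.imwrite("pics/c4.png",cv2.resize(b[150:390,200:440],(600,600)))
print(get_state()["force"],tool()[0])
E
```

```text
t: 4.82
eef_pos: [0.4554, 0.1989, 0.1927]
ee_rot: [3.14, 0.002, 3.048]
force: [3.9, 0.9, -0.2]
width: 0.0094
gripper_force: 6.0
[ 4.42051202  4.69747479 -5.31065485] [0.45536271 0.19868586 0.19261819]
```

View pics/c4.png

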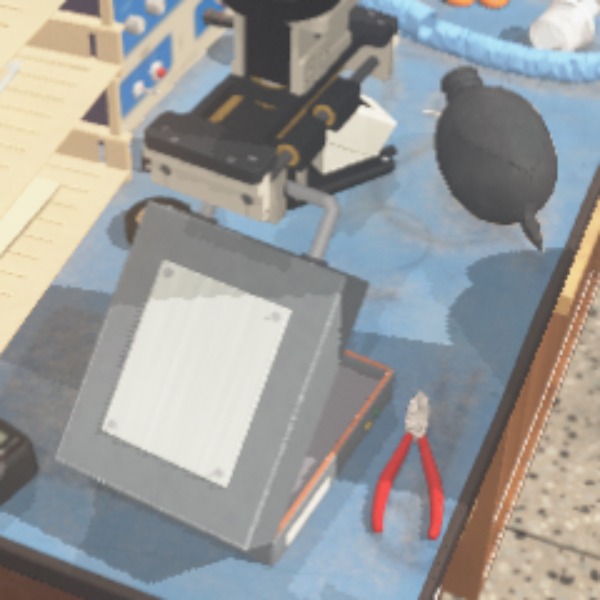

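The lid is about 45° open with the bar still between the pads (crop (260,200)). I'll continue at a lower grip.

```bash
python3 -m creep '[[[0.5,0,1.9,-1.2,0,0,0],[0.5,0,3.9,-2.3,0,0,0],[0.5,0,5.9,-3.2,0,0,0],[0.5,0,8.1,-3.8,0,0,0],[0.5,0,10.3,-4.2,0,0,0]]]' 10
```

```text
t: 5.5
eef_pos: [0.4654, 0.2995, 0.2358]
ee_rot: [-3.14, 0.003, 3.047]
force: [7.3, -3.5, 2.4]
width: 0.0093
gripper_force: 10.0
```

```bash
python3 -m creep '[[[0.5,0,1.1,-0.1,0,0,0],[0.5,0,2.2,-0.2,0,0,0],[0.5,0,3.3,-0.2,0,0,0],[0.5,0,4.4,-0.1,0,0,0]]]' 10
```

```text
t: 6.0
eef_pos: [0.4699, 0.3436, 0.2372]
ee_rot: [3.141, 0.003, 3.047]
force: [4.9, -2.4, 7.9]
width: 0.0099
gripper_force: 10.0
```

```bash
python3 -m creep '[[[0.5,0,1.1,0.1,0,0,0],[0.5,0,2.2,0.3,0,0,0],[0.5,0,3,0.5,0,0,0]]]' 10
```

```text
t: 6.38
eef_pos: [0.4732, 0.3743, 0.2328]
ee_rot: [3.139, 0.005, 3.048]
force: [5.2, -1.4, 8.5]
width: 0.0093
gripper_force: 10.0
```

```bash
python3 -m creep '[[[2.4,0,0,0,0,0,0],[2.4,0,0,0,0,0,0],[2.4,0,0,-3,0,0,0],[2.4,0,0,-6,0,0,0],[2.4,0,-5,-7,0,0,0],[2.4,0,-11,-7,0,0,0],[4,0,-17,-7,0,0,0],[4,1,-23,-7,0,0,0],[5,2,-29,-7,0,0,0],[5,2,-35,-7,0,0,0],[5,2,-41,-7,0,0,0],[5,2,-46,-7,0,0,0],[5,2,-51,-7,0,0,0],[5,2,-51,-7,0,0,0]]]'; python3 - <<'E'
from h import *
cv2.imwrite("pics/top5.png",grab_frame("top")[190:310,150:310]);cv2.imwrite("pics/side5.png",grab_frame("side")[150:390,200:440])
a=cv2.imread("pics/top5.png");b=cv2.imread("pics/side5.png")
cv2.imwrite("pics/c5.png",np.vstack([np.hstack([cv2.resize(a,(500,375),interpolation=2),cv2.resize(b[:,:192],(300,375))])]))
E
```

```text
t: 8.12
eef_pos: [0.4016, -0.1349, 0.3001]
ee_rot: [-3.141, -0.001, 3.042]
force: [-1.1, -0.2, -0.9]
width: 0.05
gripper_force: 0.0
```

View pics/c5.png

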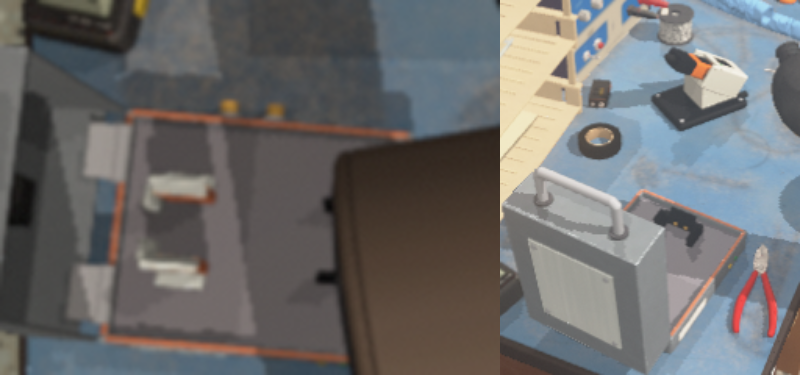

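The lid stands open (side crop) and the nest shows its cheeks at about (180,190) and (175,265) in the top crop. Next I locate the transmitter.

```bash
python3 - <<'E'
from h import *
T=lambda x,y:(350+x/4,180+y/4)
S=lambda x,y:(285+(x-400)/5,165+y/5)
y=np.radians(54.2);D=np.array([np.cos(y),np.sin(y),0]);L=np.array([-D[1],D[0],0]);Z=np.array([0,0,1.]);O=np.array([.5356,-.0824,0])
X=D*np.cos(.611)+Z*np.sin(.611);N=-D*np.sin(.611)+Z*np.cos(.611)
for n,a,b in (("far",(188,108),(581,97)),("near",(145,157),(607,124)),("housetopL rear",(255,293),(727,236)),("housetop far rear",(322,210),(770,170)),("stub",(106,90),(508,90))):
    P,e=tri(T(*a),S(*b));d=P-O;print(n,P.round(4),round(e,4),"dock",(d@D).round(4),(d@L).round(4),"N",(d@N).round(4),"X",(d@X).round(4))
# orange masks
for n in("top","side"):
    im=cv2.imread(f"pics/{n}0.png");h=cv2.cvtColor(im,cv2.COLOR_BGR2HSV);m=cv2.inRange(h,(5,120,120),(18,255,255))
    sl=(slice(190,240),slice(375,420)) if n=="top" else (slice(175,210),slice(300,345))
    k=np.zeros_like(m);k[sl]=m[sl];c=max(cv2.findContours(k,0,2)[0],key=cv2.contourArea);print(n,cv2.approxPolyDP(c,1.5,True)[:,0].tolist())
E
```

```text
far [ 0.5543 -0.0811  0.0875] 0.0055 dock 0.012 -0.0144 N 0.0648 X 0.06
near [ 0.5313 -0.0585  0.0937] 0.0028 dock 0.0168 0.0175 N 0.0671 X 0.0675
housetopL rear [ 0.4848 -0.1213  0.002 ] 0.0145 dock -0.0613 0.0184 N 0.0368 X -0.049
housetop far rear [ 0.5023 -0.1599  0.0145] 0.0314 dock -0.0824 -0.0183 N 0.0591 X -0.0592
stub [ 0.5641 -0.0378  0.1139] 0.0063 dock 0.0528 0.003 N 0.0629 X 0.1086
top [[397, 208], [386, 221], [400, 230], [393, 222], [399, 213], [407, 218]]
side [[321, 184], [326, 190], [322, 197], [329, 200], [334, 191]]
```

```bash
cat >> h.py <<'E'
y_=np.radians(54.2);D=np.array([np.cos(y_),np.sin(y_),0]);L=np.array([-D[1],D[0],0]);Z=np.array([0,0,1.]);O=np.array([.5356,-.0824,0])
X=D*np.cos(.611)+Z*np.sin(.611);N=-D*np.sin(.611)+Z*np.cos(.611)
def dk(x,y,n):return O+X*x+L*y+N*n
E
python3 - <<'E'
from h import *
r=frame(-N,L);print(get_state()["q"].round(2))
for P in ((.075,.001,.146),(.075,.001,.046)):print(dk(*P).round(3),goto(dk(*P),r))
E
```

```text
[ 0.15 -0.12 -0.37 -0.   -1.31 -1.82]
[ 0.522 -0.1    0.163] (array([-11.57,   4.4 ,  13.76]), array([-0.318, -0.555, -1.009]))
[ 0.555 -0.053  0.081] (array([-14.47,   9.35,  21.95]), array([-0.318, -0.555, -1.009]))
```

```bash
python3 -m creep '[[[6,-1.6,0.6,0,-0.045,-0.08,-0.145],[6,-3.2,1.2,0,-0.09,-0.16,-0.29],[6,-4.8,1.8,0,-0.135,-0.24,-0.435],[6,-6.4,2.4,1,-0.18,-0.32,-0.58],[6,-8,3,3,-0.225,-0.4,-0.725],[6,-9.6,3.6,6,-0.273,-0.476,-0.865],[6,-11,4.2,10,-0.318,-0.555,-1.009],[6,-11.57,4.4,13.76,-0.318,-0.555,-1.009],[6,-11.57,4.4,13.76,-0.318,-0.555,-1.009],[6,-11.57,4.4,13.76,-0.318,-0.555,-1.009]]]' 20; python3 - <<'E'
from h import *
r=frame(-N,L);print(get_state()["q"].round(2),goto(dk(.075,.001,.046),r))
b=grab_frame("side")[135:255,240:400];cv2.imwrite("pics/c6.png",cv2.resize(b,(800,600),interpolation=2))
p,_=tool();print((proj("side",[p,dk(.075,.001,.046),dk(.109,0,.054),dk(.095,.017,.066),dk(.064,.017,.066)])-[240,135])*5)
E
```

```text
t: 9.48
eef_pos: [0.5228, -0.0987, 0.1642]
ee_rot: [-3.14, 0.611, -2.191]
force: [-0.2, -0.3, 0.7]
width: 0.0602
gripper_force: 0.0
[-0.3   0.17 -0.3  -0.7  -1.01  0.03] (array([2.300e-01, 1.000e-02, 1.004e+01]), array([0.001, 0.   , 0.003]))
[[486.9083354   91.41711643]
 [372.72817538 290.72427917]
 [325.65112178 255.43415854]
 [382.99517287 259.57737609]
 [432.52698805 276.79981019]]
```

View pics/c6.png

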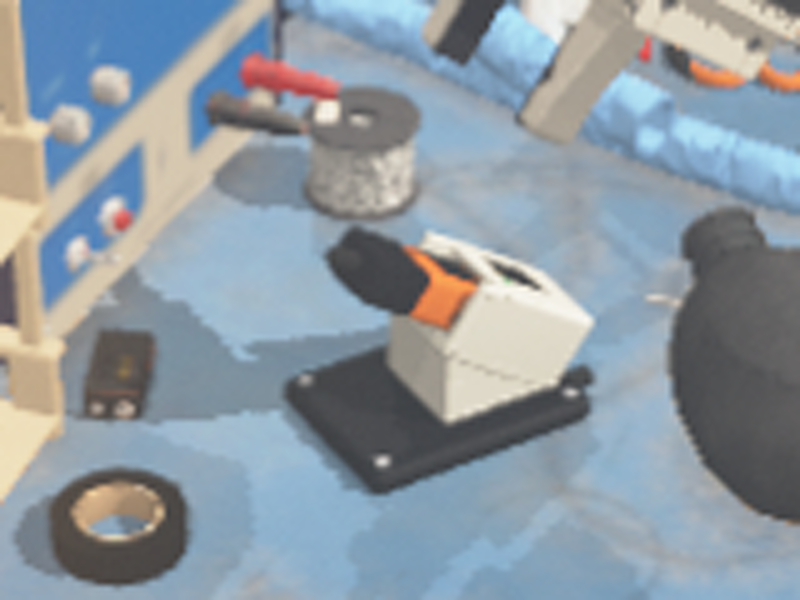

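The fingertips straddle (497,85), as computed. The target grasp at (373,291) falls in the black antenna end, and the boundary corner matches to within a pixel. Moving in and gripping.

```bash
python3 -m creep '[[[6,0.2,0,3,0,0,0],[6,0.2,0,6,0,0,0],[6,0.2,0,8,0,0,0],[6,0.2,0,9.2,0,0,0],[6,0.2,0,10,0,0,0],[6,0.2,0,10,0,0,0],[2,0.2,0,10,0,0,0],[2,0.2,0,10,0,0,0],[2,0.2,0,10,0,0,0],[2,0.2,0,10,0,0,0],[2,0.2,0,10,0,0,0],[2,0.2,0,10,0,0,0]]]' 20; python3 -c "
from h import *
p,r=tool();d=p-O;print(d@X,d@L,d@N,goto(p+.08*X,r))"
```

```text
t: 11.02
eef_pos: [0.5551, -0.054, 0.0801]
ee_rot: [-3.14, 0.612, -2.192]
force: [-0.7, -1.1, 2.8]
width: 0.0335
gripper_force: 19.9
0.07417300405952695 0.0007607899734577601 0.045881640348376156 (array([-8.  , -0.02,  0.01]), array([0., 0., 0.]))
```

```bash
python3 -m creep '[[[2,-0.5,0,0,0,0,0],[2,-1.5,0,0,0,0,0],[2,-2.5,0,0,0,0,0],[2,-3.5,0,0,0,0,0]]]' 25; python3 -m creep '[[[2,-1.5,0,0,0,0,0],[2,-3,0,0,0,0,0],[2,-4.5,0,0,0,0,0],[2,-6,0,-1,0,0,0],[2,-7,0,-3,0,0,0],[2,-7,0,-3,0,0,0]]]'; python3 -c "
from h import *
fx=np.array([np.cos(np.radians(84.6)),np.sin(np.radians(84.6)),0]);fy=np.array([-fx[1],fx[0],0])
r=frame((0,0,-1),fy);C=np.array([.46,.035,0])+.04*fx
print(goto(C+[0,0,.12],r),goto(C+[0,0,.0045],r))
a=grab_frame('side')[135:285,240:440];cv2.imwrite('pics/c7.png',cv2.resize(a,(800,600),interpolation=2))"
```

```text
t: 11.52
eef_pos: [0.572, -0.0299, 0.1004]
ee_rot: [-3.141, 0.612, -2.192]
force: [-0.4, -2.9, -0.4]
width: 0.0337
gripper_force: 24.9
t: 12.28
eef_pos: [0.5959, 0.0021, 0.1675]
ee_rot: [-3.136, 0.614, -2.189]
force: [-0.3, -0.2, -2.0]
width: 0.0339
gripper_force: 24.9
(array([ 4.16, 15.  ,  2.8 ]), array([-0.166,  0.598, -0.509])) (array([10.81, 15.05, 12.25]), array([-0.166,  0.598, -0.509]))
```

View pics/c7.png

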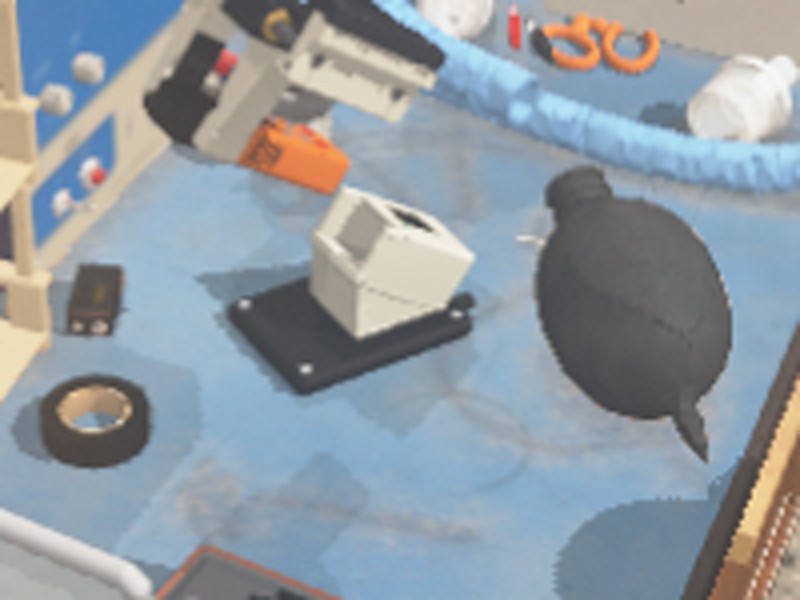

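The transmitter is fully out of the dock, orange at (295,155), straight in the grip. Carry it clear, level it and set it down.

```bash
python3 -m creep '[[[2,0,3,-1,0,0,0],[2,0.5,7,-1,0,0,0],[2,1,10,0,-0.04,0.15,-0.12],[2,2,13,1,-0.08,0.3,-0.25],[2,3,15,2,-0.12,0.45,-0.38],[2,4.16,15,2.8,-0.166,0.598,-0.509],[2,4.16,15,2.8,-0.166,0.598,-0.509],[2,4.16,15,2.8,-0.166,0.598,-0.509]]]'; python3 -c "
from h import *
fx=np.array([np.cos(np.radians(84.6)),np.sin(np.radians(84.6)),0]);fy=np.array([-fx[1],fx[0],0])
r=frame((0,0,-1),fy);C=np.array([.46,.035,0])+.04*fx
print(goto(C+[0,0,.0045],r),get_state()['q'].round(2))"
```

```text
t: 13.32
eef_pos: [0.4624, 0.0752, 0.1173]
ee_rot: [3.136, 0.001, -1.666]
force: [-0.7, -0.4, -1.6]
width: 0.0335
gripper_force: 24.9
(array([ 0.04, -0.2 , 11.28]), array([ 0.005,  0.001, -0.001])) [ 0.58  0.13 -0.58 -0.01 -0.87 -0.67]
```

```bash
python3 -m creep '[[[2,0,0,4,0,0,0],[2,0,0,8,0,0,0],[2,0,0,10,0,0,0],[2,0,0,10.8,0,0,0],[2,0,0,10.8,0,0,0]]]';python3 -m creep '[[[2,0,0,0.2,0,0,0],[2,0,0,0.2,0,0,0]]]'; python3 -m creep '[[[2,0,0,0.2,0,0,0],[2,0,0,0.2,0,0,0]]]'
```

```text
t: 13.95
eef_pos: [0.4624, 0.0743, 0.0102]
ee_rot: [3.138, 0.001, -1.668]
force: [-0.2, 0.3, -1.8]
width: 0.0335
gripper_force: 24.9
t: 14.2
eef_pos: [0.4627, 0.0751, 0.0086]
ee_rot: [3.139, 0.001, -1.666]
force: [0.3, -0.0, -1.7]
width: 0.0339
gripper_force: 24.9
t: 14.45
eef_pos: [0.4622, 0.075, 0.006]
ee_rot: [3.137, 0.0, -1.666]
force: [0.2, 0.6, -1.6]
width: 0.0341
gripper_force: 24.9
```

```bash
python3 -m creep '[[[2,0,0,0.15,0,0,0],[2,0,0,0.15,0,0,0]]]';python3 -m creep '[[[2,0,0,0.1,0,0,0],[2,0,0,0.1,0,0,0]]]'
```

```text
t: 14.7
eef_pos: [0.4621, 0.0749, 0.0043]
ee_rot: [3.137, 0.0, -1.666]
force: [-0.0, 1.0, -1.7]
width: 0.0338
gripper_force: 24.9
t: 14.95
eef_pos: [0.4622, 0.0749, 0.0034]
ee_rot: [3.137, 0.0, -1.666]
force: [0.5, 0.5, -0.8]
width: 0.0337
gripper_force: 24.9
```

```bash
python3 -m creep '[[[3.6,0,0,0,0,0,0],[6,0,0,0,0,0,0],[6,0,0,0,0,0,0],[6,0,0,0,0,0,0],[6,0,0,-3,0,0,0],[6,0,0,-9,0,0,0],[6,6,0,-14,0,0,0],[6,12,0,-18,0,0,0],[6,18,0,-18,0,0,0],[6,24,0,-18,0,0,0],[6,30,0,-18,0,0,0],[6,36,0,-18,0,0,0],[6,42,0,-18,0,0,0],[6,42,0,-18,0,0,0]]]'; python3 - <<'E'
from h import *
a=grab_frame("top");b=grab_frame("side");cv2.imwrite("pics/top8.png",a);cv2.imwrite("pics/side8.png",b)
cv2.imwrite("pics/c8.png",np.hstack([cv2.resize(a[200:350,170:370],(800,600),interpolation=2)]))
E
```

```text
t: 16.7
eef_pos: [0.4219, -0.3466, 0.1826]
ee_rot: [3.136, 0.0, -1.67]
force: [-0.6, 1.0, -0.1]
width: 0.0601
gripper_force: 0.0
```

View pics/c8.png

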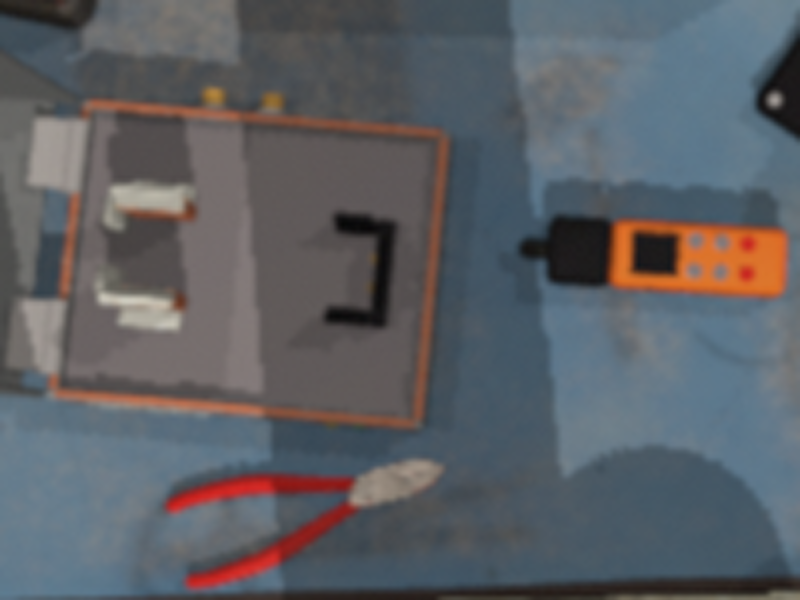

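Top crop: the transmitter lies keys up, with the antenna end at (549,250) and the foot end at (784,263). The rim corners are (87,102), (448,133), (422,425) and (52,392). The cheeks and contact block are clear of obstructions.

```bash
python3 - <<'E'
from h import *
P=lambda x,y,z:onz("top",(170+x/4,200+y/4),z)
A,B=(P(550,217,.024)+P(548,283,.024))/2,(P(785,230,.024)+P(782,296,.024))/2
d=A-B;print("tx",(A+B)/2,np.linalg.norm(d),np.degrees(np.arctan2(d[1],d[0])))
c=np.array([P(87,102,.030),P(448,133,.030),P(422,425,.030),P(52,392,.030)]);print(c.round(4))
e=c[0]+c[3]-c[1]-c[2];f=c[0]+c[1]-c[2]-c[3];print("fix",c.mean(0),np.linalg.norm(e)/2,np.linalg.norm(f)/2,np.degrees(np.arctan2(e[1],e[0])),np.degrees(np.arctan2(f[1],f[0]))+90)
yw=np.radians(84.7);fx=np.array([np.cos(yw),np.sin(yw),0]);fy=np.array([-fx[1],fx[0],0]);F=c.mean(0)*[1,1,0]
for n,q in (("cheek tips",[P(190,208,.062),P(180,302,.062)]),("contact outer",[P(396,222,.046),P(384,325,.046)]),("contact inner top",[P(372,232,.046),P(366,310,.046)])):
    for v in q: print(n,((v-F)@fx).round(4),((v-F)@fy).round(4))
# rim via side camera check & tx via side
b=cv2.imread("pics/side8.png");h=cv2.cvtColor(b,cv2.COLOR_BGR2HSV);m=cv2.inRange(h,(5,120,120),(18,255,255));m[:205]=0;m[330:]=0
cc=max(cv2.findContours(m,0,2)[0],key=cv2.contourArea);print(cv2.approxPolyDP(cc,2,True)[:,0].tolist())
E
```

```text
tx [0.45682859 0.03525359 0.024     ] 0.11662617476450052 85.54093324211725
[[0.5398 0.3218 0.03  ]
 [0.5203 0.1424 0.03  ]
 [0.3762 0.157  0.03  ]
 [0.3963 0.3376 0.03  ]]
fix [0.45813613 0.23972106 0.03      ] 0.18111279962839538 0.1446143534207486 83.71635515601486 83.95519109215283
cheek tips 0.0274 -0.0208
cheek tips 0.0279 0.0246
contact outer -0.0705 -0.0228
contact outer -0.0688 0.0277
contact inner top -0.0592 -0.0171
contact inner top -0.0595 0.021
[[356, 235], [345, 232], [328, 255], [338, 258], [341, 265], [357, 243]]
```

```bash
python3 - <<'E'
from h import *
print("cam",ray("top",(320,240))[0].round(3))
a=cv2.imread("pics/top8.png").astype(np.float32)
yw=np.radians(84.3);fx=np.array([np.cos(yw),np.sin(yw),0]);fy=np.array([-fx[1],fx[0],0]);F=np.array([.4582,.2405,0])
def prof(x,z,ys):
    uv=proj("top",[F+fx*x+fy*y+[0,0,z] for y in ys]).astype(np.float32)
    return cv2.remap(a,uv[:,0],uv[:,1],1)[:,:] if 0 else cv2.remap(a,uv[None,:,0],uv[None,:,1],cv2.INTER_LINEAR)[0]
ys=np.arange(-.044,.0441,.002)
for x,z in((-.05,.046),(-.065,.046),(.037,.070),(.05,.070),(.045,.022)):
    p=prof(x,z,ys);print(x,z,[f"{int(y*1000)}:{int(v.mean())}" for y,v in zip(ys,p)])
ys=np.r_[np.arange(-.082,-.063,.001),np.arange(.063,.082,.001)]
for x in(-.05,0,.05):
    p=prof(x,.030,ys);s=p[:,2]-p[:,0];w=np.clip(s-10,0,None);n=19;print("rim",x,(ys[:n]@w[:n]/w[:n].sum()).round(4),(ys[n:]@w[n:]/w[n:].sum()).round(4))
def profx(y,z,xs):
    uv=proj("top",[F+fx*x+fy*y+[0,0,z] for x in xs]).astype(np.float32);return cv2.remap(a,uv[None,:,0],uv[None,:,1],1)[0]
xs=np.r_[np.arange(-.102,-.080,.001),np.arange(.080,.102,.001)]
for y in(-.02,0,.02,.04,-.04):
    p=profx(y,.030,xs);s=p[:,2]-p[:,0];w=np.clip(s-10,0,None);n=22;print("rimx",y,(xs[:n]@w[:n]/w[:n].sum()).round(4),(xs[n:]@w[n:]/w[n:].sum()).round(4))
xs=np.arange(-.08,-.05,.002);print([f"{int(x*1000)}:{int(v.mean())}" for x,v in zip(xs,profx(0.003,.046,xs))])
m=((a[...,2]-a[...,0])>60).astype(np.uint8);m[:, :300]=0;m[:240]=0;m[290:]=0;m[:,370:]=0
P=np.argwhere(m);P=P[:,::-1].astype(float);c=P.mean(0);print("orange centroid",onz("top",c,.024),len(P))
G=np.array([onz("top",q,.024)[:2] for q in P]);u,s,v=np.linalg.svd(G-G.mean(0));print(np.degrees(np.arctan2(v[0,1],v[0,0])),(G-G.mean(0))@v[0] @ np.eye(1)[0] if 0 else np.ptp((G-G.mean(0))@v[0]),np.ptp((G-G.mean(0))@v[1]))
E
```

```text
cam [0.339 0.08  1.17 ]
-0.05 0.046 ['-44:89', '-41:90', '-39:90', '-37:90', '-35:90', '-33:90', '-31:90', '-29:89', '-27:78', '-25:48', '-23:21', '-21:11', '-19:11', '-17:24', '-15:51', '-13:73', '-11:80', '-9:83', '-7:87', '-5:89', '-3:87', '-1:85', '0:82', '2:81', '4:82', '6:82', '8:83', '10:83', '12:84', '14:85', '16:83', '18:69', '20:40', '22:19', '24:13', '26:30', '28:59', '30:76', '32:82', '34:86', '36:90', '38:91', '40:92', '42:92', '44:91']
-0.065 0.046 ['-44:90', '-41:90', '-39:90', '-37:90', '-35:90', '-33:90', '-31:91', '-29:91', '-27:87', '-25:72', '-23:45', '-21:22', '-19:19', '-17:19', '-15:17', '-13:16', '-11:15', '-9:14', '-7:15', '-5:15', '-3:13', '-1:14', '0:16', '2:16', '4:16', '6:16', '8:15', '10:15', '12:15', '14:15', '16:14', '18:16', '20:19', '22:20', '24:19', '26:28', '28:54', '30:77', '32:88', '34:91', '36:91', '38:91', '40:91', '42:91', '44:91']
0.037 0.07 ['-44:79', '-41:79', '-39:79', '-37:79', '-35:79', '-33:79', '-31:89', '-29:119', '-27:152', '-25:170', '-23:170', '-21:165', '-19:156', '-17:129', '-15:90', '-13:69', '-11:67', '-9:68', '-7:68', '-5:70',
[... 890 characters left out ...]
'-5:79', '-3:80', '-1:79', '0:79', '2:79', '4:79', '6:79', '8:80', '10:79', '12:78', '14:79', '16:89', '18:105', '20:141', '22:180', '24:180', '26:171', '28:169', '30:170', '32:176', '34:171', '36:137', '38:114', '40:112', '42:112', '44:112']
rim -0.05 -0.0719 0.0719
rim 0 -0.0769 0.0712
rim 0.05 -0.0728 0.071
rimx -0.02 -0.0882 0.0903
rimx 0 -0.088 0.0907
rimx 0.02 -0.0879 0.0907
rimx 0.04 -0.0878 0.0977
rimx -0.04 -0.0884 0.0969
['-80:81', '-78:81', '-76:81', '-74:80', '-72:71', '-69:50', '-67:27', '-65:15', '-63:21', '-61:47', '-59:70', '-57:79', '-55:80', '-53:80', '-51:80']
orange centroid [0.45595148 0.01745311 0.024     ] 643
-94.00781869243008 0.08795174404178821 0.034845218238094264
```

```bash
python3 - <<'E'
from h import *
a=cv2.imread("pics/top8.png").astype(np.float32)
yw=np.radians(85.6);tx=np.array([np.cos(yw),np.sin(yw),0]);ty=np.array([-tx[1],tx[0],0]);C=np.array([.4568,.0353,.024])
xs=np.arange(-.068,.068,.001)
for y in(-.011,.011):
    uv=proj("top",[C+tx*x+ty*y for x in xs]).astype(np.float32);p=cv2.remap(a,uv[None,:,0],uv[None,:,1],1)[0];s=p[:,2]-p[:,0]
    print("foot",[f"{round(x*1000)}:{int(v)}" for x,v in zip(xs,s) if x<-.054],"ant",[f"{round(x*1000)}:{int(v)}" for x,v in zip(xs,p[:,0]) if x>.05])
ys=np.arange(-.024,.0241,.002)
for x in(-.045,-.02,.05,.04):
    uv=proj("top",[C+tx*x+ty*y for y in ys]).astype(np.float32);p=cv2.remap(a,uv[None,:,0],uv[None,:,1],1)[0];s=p[:,2]-p[:,0]
    print(x,[f"{round(y*1000)}:{int(v)}" for y,v in zip(ys,s if x<0 else p[:,0])])
r=frame((0,0,-1),ty);C[2]=.004;print(goto(C+[0,0,.1],r),goto(C,r))
E
```

```text
foot ['-68:-23', '-67:-23', '-66:-24', '-65:-24', '-64:-25', '-63:-25', '-62:-23', '-61:-3', '-60:18', '-59:64', '-58:108', '-57:140', '-56:168', '-55:175'] ant ['50:22', '51:22', '52:23', '53:23', '54:23', '55:23', '56:22', '57:22', '58:27', '59:37', '60:50', '61:65', '62:77', '63:86', '64:91', '65:95', '66:97', '67:98']
foot ['-68:-11', '-67:-13', '-66:-14', '-65:-16', '-64:-17', '-63:-19', '-62:-16', '-61:-11', '-60:18', '-59:49', '-58:91', '-57:133', '-56:155', '-55:175'] ant ['50:26', '51:26', '52:25', '53:25', '54:25', '55:23', '56:21', '57:29', '58:38', '59:58', '60:80', '61:93', '62:106', '63:106', '64:104', '65:97', '66:90', '67:88']
-0.045 ['-24:-24', '-22:-23', '-20:0', '-18:62', '-16:135', '-14:171', '-12:178', '-10:177', '-8:177', '-6:177', '-4:176', '-2:176', '0:176', '2:176', '4:174', '6:174', '8:175', '10:175', '12:177', '14:159', '16:91', '18:8', '20:-30', '22:-35', '24:-36']
-0.02 ['-24:-37', '-22:-36', '-20:-9', '-18:64', '-16:138', '-14:170', '-12:166', '-10:160', '-8:162', '-6:170', '-4:175', '-2:176', '0:176', '2:170', '4:159', '6:153', '8:161', '10:173', '12:178', '14:154', '16:81', '18:3', '20:-33', '22:-39', '24:-38']
0.05 ['-24:99', '-22:97', '-20:84', '-18:55', '-16:30', '-14:22', '-12:21', '-10:22', '-8:25', '-6:25', '-4:26', '-2:27', '0:27', '2:27', '4:28', '6:29', '8:28', '10:27', '12:24', '14:37', '16:73', '18:108', '20:122', '22:125', '24:125']
0.04 ['-24:94', '-22:93', '-20:84', '-18:56', '-16:27', '-14:22', '-12:25', '-10:25', '-8:26', '-6:26', '-4:26', '-2:26', '0:27', '2:26', '4:26', '6:27', '8:27', '10:26', '12:25', '14:30', '16:66', '18:104', '20:119', '22:121', '24:121']
(array([-38.11,   0.24,   7.9 ]), array([ 0.005,  0.001, -0.021])) (array([-38.11,   0.18,  17.9 ]), array([ 0.005,  0.001, -0.021]))
```

```bash
python3 -m creep '[[[6,-6,0,0,0,0,0],[6,-12,0,0,0,0,0],[6,-18,0,0,0,0,0],[6,-24,0,0,0,0,0],[6,-30,0.1,2,0.005,0,-0.021],[6,-36,0.1,5,0.005,0,-0.021],[6,-38.2,0.1,8,0.005,0,-0.021],[6,-38.2,0.1,12,0.005,0,-0.021],[6,-38.2,0.1,15.5,0.005,0,-0.021],[6,-38.2,0.1,17,0.005,0,-0.021],[6,-38.2,0.1,17.9,0.005,0,-0.021],[6,-38.2,0.1,17.9,0.005,0,-0.021],[2,-38.2,0.1,17.9,0.005,0,-0.021],[2,-38.2,0.1,17.9,0.005,0,-0.021],[2,-38.2,0.1,17.9,0.005,0,-0.021],[2,-38.2,0.1,17.9,0.005,0,-0.021],[2,-38.2,0.1,17.9,0.005,0,-0.021]]]' 15; python3 - <<'E'
from h import *
yw=np.radians(84.0);fx=np.array([np.cos(yw),np.sin(yw),0]);fy=np.array([-fx[1],fx[0],0]);F=np.array([.4592,.2415,0])
p,r=tool();t=np.array([.0.real,0,0]) if 0 else None
g=p[1]-.0359;print("grip along",g,p)
T=F+fx*g;r=frame((0,0,-1),fy)
for z in(.13,.08,.03):print(goto(T+[0,0,z],r))
E
```

```text
t: 18.92
eef_pos: [0.458, 0.0373, 0.0049]
ee_rot: [-3.14, 0.001, -1.645]
force: [-1.4, -0.5, 6.2]
width: 0.034
gripper_force: 15.0
grip along 0.0013652790435423473 [0.45803654 0.03726528 0.00486195]
(array([-20.52,   1.37, -12.5 ]), array([-0.002,  0.001,  0.031]))
(array([-20.52,   1.38,  -7.5 ]), array([-0.002,  0.001,  0.031]))
(array([-20.51,   1.39,  -2.5 ]), array([-0.002,  0.001,  0.031]))
```

```bash
python3 -m creep '[[[2,0,0,-3,0,0,0],[2,0,0,-7,0,0,0],[2,0,0,-12.5,0,0,0.031],[2,-5,0.3,-12.5,0,0,0.031],[2,-10,0.7,-12.5,0,0,0.031],[2,-15,1,-12.5,0,0,0.031],[2,-18.5,1.3,-12.5,0,0,0.031],[2,-20.5,1.4,-12.5,0,0,0.031],[2,-20.5,1.4,-12.5,0,0,0.031],[2,-20.5,1.4,-12.5,0,0,0.031]]]'; python3 - <<'E'
from h import *
yw=np.radians(84.0);fx=np.array([np.cos(yw),np.sin(yw),0]);fy=np.array([-fx[1],fx[0],0]);F=np.array([.4592,.2415,0])
T=F+fx*.0014;r=frame((0,0,-1),fy)
print(goto(T+[0,0,.028],r),get_state()["q"].round(2))
a=grab_frame("top");b=grab_frame("side");cv2.imwrite("pics/top9.png",a);cv2.imwrite("pics/side9.png",b)
# side-view orange foot end
h=cv2.cvtColor(b,cv2.COLOR_BGR2HSV);m=cv2.inRange(h,(5,140,140),(18,255,255));m[:200]=0;m[330:]=0;m[:,:250]=0;m[:,400:]=0
for c in cv2.findContours(m,0,2)[0]:
    if cv2.contourArea(c)>10:print(cv2.approxPolyDP(c,1.5,True)[:,0].tolist())
C=T+[0,0,.1265]
print(proj("side",[C-fx*.06+fy*s*.017+[0,0,z] for s in(-1,1) for z in(0,.024)]))
E
```

```text
t: 20.18
eef_pos: [0.4584, 0.2416, 0.1291]
ee_rot: [3.142, -0.0, -1.676]
force: [-0.3, 0.8, -1.2]
width: 0.0339
gripper_force: 15.0
(array([-0.15, -0.09, 10.11]), array([ 0.   , -0.   , -0.001])) [ 0.86  0.19 -0.46  0.   -0.92 -0.97]
[[296, 259], [284, 274], [297, 279], [299, 287], [303, 282], [304, 271], [298, 275], [288, 270]]
[[306.6039751  253.34535619]
 [306.66219339 243.1144014 ]
 [323.34527636 259.80397129]
 [323.67449252 249.54781058]]
```

```bash
python3 -m creep '[[[2,-0.1,-0.1,2.5,0,0,0],[2,-0.1,-0.1,5,0,0,0],[2,-0.1,-0.1,5.8,0,0,0],[2,-0.1,-0.1,6.3,0,0,0],[2,-0.1,-0.1,6.8,0,0,0],[2,-0.1,-0.1,6.8,0,0,0]]]' 10; python3 -m creep '[[[2,0,0,0.3,0,0,0],[2,0,0,0.6,0,0,0],[2,0,0,0.8,0,0,0],[2,0,0,0.8,0,0,0]]]'
```

```text
t: 21.02
eef_pos: [0.46, 0.2435, 0.0616]
ee_rot: [-3.141, 0.001, -1.676]
force: [0.4, -1.0, -1.4]
width: 0.0337
gripper_force: 10.0
t: 21.52
eef_pos: [0.4598, 0.2434, 0.0533]
ee_rot: [-3.141, 0.0, -1.676]
force: [0.7, 0.4, -1.4]
width: 0.0336
gripper_force: 10.0
```

```bash
python3 -m creep '[[[2,0,0,0.3,0,0,0],[2,0,0,0.6,0,0,0],[2,0,0,0.9,0,0,0],[2,0,0,0.9,0,0,0]]]'; python3 -m creep '[[[2,0,0,0.3,0,0,0],[2,0,0,0.6,0,0,0],[2,0,0,0.6,0,0,0]]]'
```

```text
t: 22.02
eef_pos: [0.4597, 0.2433, 0.0441]
ee_rot: [-3.141, -0.0, -1.676]
force: [-0.7, 0.3, -1.1]
width: 0.0337
gripper_force: 10.0
t: 22.4
eef_pos: [0.4597, 0.2434, 0.0382]
ee_rot: [-3.141, -0.0, -1.676]
force: [-1.1, -0.5, -0.7]
width: 0.0338
gripper_force: 10.0
```

```bash
python3 -m creep '[[[2,0,0,0.3,0,0,0],[2,0,0,0.5,0,0,0],[2,0,0,0.5,0,0,0]]]'; python3 -m creep '[[[2,0,0,0.2,0,0,0],[2,0,0,0.4,0,0,0],[2,0,0,0.4,0,0,0]]]'
```

```text
t: 22.78
eef_pos: [0.4598, 0.2434, 0.0333]
ee_rot: [-3.141, 0.0, -1.676]
force: [0.6, -0.0, -1.1]
width: 0.0342
gripper_force: 10.0
t: 23.15
eef_pos: [0.4598, 0.2434, 0.0293]
ee_rot: [-3.141, 0.0, -1.676]
force: [-0.1, 0.4, -0.8]
width: 0.034
gripper_force: 10.0
```

```bash
python3 -m creep '[[[2,0,0,0.1,0,0,0],[2,0,0,0.2,0,0,0],[2,0,0,0.2,0,0,0]]]'; python3 -m creep '[[[2,0,0,0.1,0,0,0],[2,0,0,0.15,0,0,0],[2,0,0,0.15,0,0,0]]]'
```

```text
t: 23.52
eef_pos: [0.4599, 0.2434, 0.0274]
ee_rot: [-3.141, 0.0, -1.676]
force: [0.2, 0.1, -1.7]
width: 0.034
gripper_force: 10.0
t: 23.9
eef_pos: [0.4599, 0.2436, 0.0268]
ee_rot: [-3.141, 0.001, -1.676]
force: [-3.7, -1.3, 9.5]
width: 0.0338
gripper_force: 10.0
```

```bash
python3 -m creep '[[[3.6,0,0,-0.05,0,0,0],[5.5,0,0,-0.05,0,0,0],[5.5,0,0,-0.05,0,0,0],[5.5,0,0,-0.05,0,0,0],[5.5,0,0,-3,0,0,0],[5.5,0,0,-9,0,0,0],[5.5,0,0,-15,0,0,0],[5.5,3,0,-20,0,0,0],[5.5,9,0,-22,0,0,0],[5.5,15,0,-24,0,0,0],[5.5,21,0,-24,0,0,0],[5.5,27,0,-24,0,0,0],[5.5,33,0,-24,0,0,0],[5.5,39,0,-24,0,0,0],[5.5,43,0,-24,0,0,0],[5.5,43,0,-24,0,0,0]]]'; python3 - <<'E'
from h import *
a=grab_frame("top");cv2.imwrite("pics/top10.png",a);a=a.astype(np.float32)
yw=np.radians(84.0);fx=np.array([np.cos(yw),np.sin(yw),0]);fy=np.array([-fx[1],fx[0],0]);F=np.array([.4582,.2415,0])
m=((a[...,2]-a[...,0])>70).astype(np.uint8);m[:200]=0;m[320:]=0
k=max(cv2.findContours(m,0,2)[0],key=cv2.contourArea)
G=np.array([onz("top",q,.046) for q in np.argwhere(m*(cv2.drawContours(np.zeros_like(m),[k],-1,1,-1)))[:,::-1].astype(float)])
d=(G-F);x=d@fx;y=d@fy;print(len(G),"x",x.min(),x.max(),"y",y.min(),y.max(),y.mean())
s=np.polyfit(x,y,1);print("yaw rel deg",np.degrees(s[0]))
E
```

```text
t: 25.9
eef_pos: [0.4138, -0.1864, 0.2655]
ee_rot: [3.142, 0.0, -1.68]
force: [0.2, 0.8, -0.7]
width: 0.055
gripper_force: 0.0
617 x -0.060339420004359136 0.02811609751622067 y -0.017525352993863267 0.016380750473840883 -0.0005017226941629368
yaw rel deg 0.25469938446673984
```

The transmitter is seated: its foot end is at -60 mm and its axis is within 0.5 mm of the nest's. Now back to the handle.

```bash
python3 - <<'E'
from h import *
yw=np.radians(84.6);fx=np.array([np.cos(yw),np.sin(yw),0])
r=frame((0,0,-1),fx)
print(goto((.4732,.3743,.33),r),goto((.4732,.3743,.2335),r),get_state()["q"].round(2))
# lid bar position open, from top image: bar mask bright grey line check
E
python3 -m creep '[[[2.6,-5,-0.6,-4,0,0,0.17],[2.6,-10,-1,-6.5,0,0,0.34],[2.6,-15,-1,-6.5,0,0,0.51],[2.6,-20,-1,-6.5,0,0,0.68],[2.6,-25,-1,-6.5,0,0,0.85],[2.6,-30,-1,-6.5,0,0,1.02],[2.6,-35,-1,-6.5,0,0,1.19],[2.6,-40,-1,-6.5,0,0,1.36],[2.6,-45,-1,-6.5,0,0,1.53],[2.6,-50,-1,-6.5,0,0,1.555],[2.6,-54,-1,-6.5,0,0,1.555],[2.6,-54,-1,-6.5,0,0,1.555]]]'; python3 - <<'E'
from h import *
yw=np.radians(84.6);fx=np.array([np.cos(yw),np.sin(yw),0])
print(goto((.4732,.3743,.2335),frame((0,0,-1),fx)),get_state()["q"].round(2))
E
```

```text
(array([-56.27,   0.17,  -6.42]), array([0.   , 0.   , 1.557])) (array([-56.26,   0.17,   3.23]), array([0.   , 0.   , 1.557])) [ 0.02 -0.04 -0.39 -0.   -1.23 -0.12]
t: 27.45
eef_pos: [0.4799, 0.3552, 0.3295]
ee_rot: [-3.14, -0.001, 3.056]
force: [-1.1, -1.0, -0.1]
width: 0.0257
gripper_force: 0.0
(array([0.82, 1.85, 9.6 ]), array([-0.001, -0.001,  0.009])) [ 0.96  0.18  0.   -0.   -1.39 -2.62]
```

```bash
python3 -m creep '[[[2.6,0.8,1.9,0,0,0,0.009],[2.6,0.8,1.9,3,0,0,0.009],[2.6,0.8,1.9,6,0,0,0.009],[2.6,0.8,1.9,8.5,0,0,0.009],[2.6,0.8,1.9,9.6,0,0,0.009],[2.6,0.8,1.9,9.6,0,0,0.009],[0.5,0.8,1.9,9.6,0,0,0.009],[0.5,0.8,1.9,9.6,0,0,0.009],[0.5,0.8,1.9,9.6,0,0,0.009],[0.5,0.8,1.9,9.6,0,0,0.009]]]' 10; python3 - <<'E'
from h import *
p,r=tool();fx=r.as_matrix()[:,1];print(p)
# hinge along fx from bench estimate; bar height from arc
H=np.array([.4676,.3340,.030]);h0=(p-H)@fx;b=np.arcsin(h0/.2265)
print("lid angle",np.pi/2+b-np.arctan2(.026,.225),"bar z",.03+.2265*np.cos(b),"above tcp",.03+.2265*np.cos(b)-p[2])
t0=np.pi/2+b
bar=lambda t:np.array([-.2265*np.cos(t),.2265*np.sin(t)])
for t in np.r_[np.arange(t0,.115,-.1),.115]:d=(bar(t)-bar(t0))*100;print(round(t-.115,2),d.round(1)*[1,-1])
E
```

```text
t: 28.7
eef_pos: [0.4755, 0.3727, 0.2365]
ee_rot: [3.138, 0.002, 3.044]
force: [-0.9, 4.2, 6.1]
width: 0.0097
gripper_force: 10.0
[0.47552186 0.3726669  0.23646414]
lid angle 1.6331682995701424 bar z 0.2529445833199245 above tcp 0.016480442624945996
1.63 [ 0. -0.]
1.53 [-2.2 -0.3]
1.43 [-4.5 -0.3]
1.33 [-6.8 -0.2]
1.23 [-9.   0.2]
1.13 [-11.2   0.8]
1.03 [-13.3   1.6]
0.93 [-15.3   2.7]
0.83 [-17.2   3.9]
0.73 [-19.    5.3]
0.63 [-20.6   6.9]
0.53 [-22.1   8.6]
0.43 [-23.3  10.5]
0.33 [-24.4  12.5]
0.23 [-25.3  14.6]
0.13 [-26.   16.7]
0.03 [-26.4  18.9]
0.0 [-26.5  19.7]
```

```bash
python3 -m creep '[[[0.5,0,-2.2,-0.2,0,0,0],[0.5,0,-4.5,-0.3,0,0,0],[0.5,0,-6.8,-0.2,0,0,0],[0.5,0,-9,0.2,0,0,0],[0.5,0,-11.2,0.8,0,0,0],[0.5,0,-13.3,1.6,0,0,0],[0.5,0,-15.3,2.7,0,0,0]]]' 12
```

```text
t: 29.58
eef_pos: [0.4592, 0.2172, 0.207]
ee_rot: [-3.141, -0.0, 3.043]
force: [-3.0, 2.3, 2.2]
width: 0.0096
gripper_force: 12.0
```

```bash
python3 -m creep '[[[0.5,0,-1.9,1.2,0,0,0],[0.5,0,-3.7,2.6,0,0,0],[0.5,0,-5.3,4.2,0,0,0],[0.5,0,-6.8,5.9,0,0,0]]]' 12
```

```text
t: 30.08
eef_pos: [0.4524, 0.1503, 0.1472]
ee_rot: [3.141, -0.001, 3.043]
force: [-3.6, 9.8, -5.5]
width: 0.0097
gripper_force: 12.0
```

```bash
python3 -m creep '[[[0.5,0,-1.1,1.9,0,0,0],[0.5,0,-2.1,3.9,0,0,0],[0.5,0,-3.0,6,0,0,0],[0.5,0,-3.7,8.1,0,0,0]]]' 12
```

```text
t: 30.58
eef_pos: [0.4487, 0.1132, 0.0664]
ee_rot: [-3.141, -0.001, 3.043]
force: [-5.4, 9.5, -0.8]
width: 0.0095
gripper_force: 12.0
```

```bash
python3 -m creep '[[[0.5,0,-0.3,1,0,0,0],[0.5,0,-0.4,2,0,0,0],[0.5,0,-0.4,2.8,0,0,0]]]' 12
```

```text
t: 30.95
eef_pos: [0.4481, 0.1086, 0.0387]
ee_rot: [-3.139, -0.002, 3.043]
force: [-4.2, -6.7, 18.0]
width: 0.0094
gripper_force: 12.0
```

```bash
python3 -m creep '[[[2.4,0,0,0,0,0,0],[2.4,0,0,0,0,0,0],[2.4,0,0,-4,0,0,0],[2.4,0,0,-10,0,0,0],[2.4,0,-6,-14,0,0,0],[2.4,0,-12,-16,0,0,0],[2.4,0,-18,-18,0,0,0],[2.4,0,-24,-20,0,0,0],[2.4,0,-30,-20,0,0,0],[2.4,0,-36,-20,0,0,0],[2.4,0,-42,-20,0,0,0],[2.4,0,-42,-20,0,0,0]]]'; python3 - <<'E'
from h import *
for n,box in(("top",(205,325,165,315)),("side",(240,385,225,375))):
    a=cv2.imread(f"pics/{n}0.png",0);b=grab_frame(n);cv2.imwrite(f"pics/{n}11.png",b);b=cv2.cvtColor(b,6)
    y0,y1,x0,x1=box;A,B=a[y0:y1,x0:x1],b[y0:y1,x0:x1]
    # edge-based shift of lid front/handle region and overall
    print(n,cv2.phaseCorrelate(A.astype(np.float32),B.astype(np.float32)),np.abs(A.astype(int)-B).mean(),(np.abs(A.astype(int)-B)>25).sum())
print(get_state()["force"])
E
```

```text
t: 32.45
eef_pos: [0.407, -0.3109, 0.2396]
ee_rot: [-3.141, 0.001, 3.038]
force: [-0.4, 1.1, -0.1]
width: 0.0239
gripper_force: 0.0
top ((0.6058849614572921, 0.14121519946134242), 0.7070676674313016) 17.530444444444445 3685
side ((0.05590988762637039, -0.01605290221385758), 0.7001173487345378) 18.520275862068967 6767
[ 0.09489274  0.65947739 -0.07574145]
```

```bash
python3 - <<'E'
from h import *
g=lambda f:cv2.createCLAHE(3,(8,8)).apply(cv2.imread(f,0))
for n,bx in(("side",{"handle":(247,275,300,360),"lidfront":(270,300,335,372),"hinge":(318,375,228,320)}),("top",{"handle":(240,300,280,308),"front":(215,315,262,284),"hinge":(215,300,170,190)})):
    a,b=g(f"pics/{n}0.png"),g(f"pics/{n}11.png")
    for k,(y0,y1,x0,x1) in bx.items():
        r=cv2.matchTemplate(b[y0-10:y1+10,x0-10:x1+10],a[y0:y1,x0:x1],5);_,v,_,l=cv2.minMaxLoc(r);print(n,k,l[0]-10,l[1]-10,round(v,2))
print(proj("side",[[.446,.109,.056],[.446,.109,.066]]),proj("top",[[.446,.109,.056],[.446,.109,.066]]))
E
```

```text
side handle -2 10 0.67
side lidfront -10 7 0.65
side hinge 0 -1 0.97
top handle 1 0 0.82
top front 1 0 0.77
top hinge 1 0 0.97
[[332.86662135 261.22331828]
 [333.04719452 257.40356749]] [[299.08114255 268.82579103]
 [298.93588408 268.32612213]]
```

Shadows make the picture comparison inconclusive, so I'll probe the bar from above with shut fingers. Contact height gives the lid angle.

```bash
python3 -m creep '[[[0,0,6,0,0,0,0],[0,0,12,0,0,0,0],[0,0,18,0,0,0,0],[0,0,24,0,0,0,0],[0,-2,30,2,0,0,0],[0,-2,36,6,0,0,0],[0,-2,40,10,0,0,0],[0,0,42,13,0,0,0],[0,0,42,15,0,0,0],[0,0,42,15,0,0,0]]]'; python3 -c "
from h import *
yw=np.radians(84.6);print(goto((.447,.1095,.068),frame((0,0,-1),(np.cos(yw),np.sin(yw),0))))"
```

```text
t: 33.8
eef_pos: [0.4479, 0.1117, 0.0892]
ee_rot: [-3.141, -0.001, 3.047]
force: [1.2, -1.8, 0.4]
width: 0.0008
gripper_force: 0.0
(array([ 0.06, -0.23,  2.12]), array([-0.001, -0.001, -0.001]))
```

```bash
python3 -m creep '[[[0,0,-0.2,1,0,0,0],[0,0,-0.2,2,0,0,0],[0,0,-0.2,2.5,0,0,0],[0,0,-0.2,2.5,0,0,0]]]'; python3 -m creep '[[[0,0,0,0.15,0,0,0],[0,0,0,0.3,0,0,0],[0,0,0,0.3,0,0,0]]]'
```

```text
t: 34.3
eef_pos: [0.4491, 0.1084, 0.0646]
ee_rot: [-3.142, 0.0, 3.043]
force: [0.0, 0.3, 0.0]
width: 0.0007
gripper_force: 0.0
t: 34.67
eef_pos: [0.4491, 0.1087, 0.0619]
ee_rot: [3.141, 0.001, 3.043]
force: [0.4, -0.5, 0.0]
width: 0.0008
gripper_force: 0.0
```

No contact down to 62 mm, and the bar's top should be at 61 mm, so the lid is shut. Retreat and hand in.

```bash
python3 -m creep '[[[0,0,0,-5,0,0,0],[0,0,-3,-11,0,0,0],[0,0,-9,-14,0,0,0],[0,0,-15,-14,0,0,0],[0,0,-15,-14,0,0,0],[0,0,-15,-14,0,0,0]]]'; python3 -c "
from station import *
print(job_done())"
```

```text
t: 35.42
eef_pos: [0.4343, -0.041, 0.2019]
ee_rot: [3.141, 0.001, 3.042]
force: [0.6, 1.1, -0.6]
width: 0.0004
gripper_force: 0.0
the job is handed in; nothing more can be done
None
```

I handed the job in at 35.4 s of the allowed 72 s: the lid was opened, the transmitter was laid flat on the bench and then seated keys up in the nest, and the lid was swung shut. By my measurements the foot end sat within about 1 mm and the lid was shut, but the hand-in gave no verdict and I made no final check on the bystanders.

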